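# Tip a hot-melt slug into its loading rack and push it home

## Task

Load the amber slug that stands on end on the loading rack: push it near its top with the fingertips so that it tips over and lies down in the rack's channel, then push it along the channel until its front end is fully home against the red end stop, and draw the hand away. Only push it: do not lift or carry the slug, and leave the spare slug, the jar and the dish where they stand.

Things in the scene. Friction and masses are not known exactly. Their poses are not given: they have to be found in the camera images.
- rack: Fixed loading rack: grey base plate 245 x 86 mm, upper face 10 mm above the worktop. Origin on the worktop below the channel; x runs along the rack towards the red stop, z up. Plate from x=-130 to +115 mm. A flush white disc at x=-95 mm marks where the slug stands; the channel runs from x=-68 mm (open end) to the stop at x=+100 mm.
- channel (a point): Point on the channel floor, 10 mm above the worktop, half-way across, at the rack's origin; axes as the rack's. Floor 29 mm wide; two aluminium walls flare out 30 degrees from vertical and end 20 mm above the floor, where the mouth is 52 mm wide inside, 60 mm outside.
- stop (a point): Point on the red end stop's face that looks down the channel, half-way across, 31 mm above the worktop; axes as the rack's. The stop is 14 mm thick, 74 mm wide, its top 56 mm above the worktop. A tall black melt gun and its controller stand behind and to the left of the rack (gun at about x=0.67, y=0 m, 0.12 to 0.4 m up): keep the arm clear.
- slug_center (a point): Centre of the amber slug to be loaded: rigid cylinder 42 mm in diameter, 98 mm long, 0.09 to 0.18 kg; z is its axis. It starts upright and loose on the white disc, top 108 mm above the worktop. Pushed near the top along the rack's +x it tips over its front foot into the channel; lying there its centre is 31 mm, its top 52 mm above the worktop. Home, its centre is at x=+51 mm of the rack.
- slug: The same amber slug; origin at the centre of the end on which it stands at the start (49 mm from point slug_center along its z axis), which becomes its rear end once it lies in the channel.
- spare_slug: Spare amber slug, 42 mm in diameter, 98 mm tall, standing upright on the worktop beside the rack (on the rack's -y side); origin at the centre of its underside. To be left alone.
- jar: White screw-top jar with a blue lid, 59 mm in diameter, 72 mm tall, standing on the worktop beside the rack (on the rack's +y side); origin at the centre of its underside. To be left alone.
- dish: Petri dish with an amber sample, 60 mm in diameter, 12 mm tall, lying on the worktop on the rack's +y side, between the jar and the red stop's end; origin at the centre of its underside. To be left alone.
Things that resemble listed ones, but are neither listed nor needed, are in the scene too. Leave any black or brown look-alike of the slug alone.

How it is judged:
By the outcome, as a careful person would: the job done as asked, in the order asked, and still so for the second after the job is handed in, with the robot touching nothing.
It also fails if it takes over 43 s, if anything falls off the work surface, if the arm or the gripper's body presses on something with over 40 N, if the wrist force passes 120 N, or if a joint passes its speed limit or range.

## Robot

A 6-joint arm with a two-finger parallel gripper is mounted at the origin on a cart in front of the work surface, level with it; the furniture and walls round the work are solid. World frame = base frame: x ahead of the robot, y to its left, z up, the work surface at z = 0. Lengths are in mm, angles in degrees, forces in N, time in s.
With the tool pointing down it reaches from about 275 to 750 mm from the base axis. Payload 10.2 kg.
Tool frame: the origin (TCP) lies midway between the tips of the shut fingers; the grasp point (between the pads) lies 19 mm behind it; z points along the fingers, y is the direction in which the jaws open and shut (so a half turn about z gives the same grasp; the last joint's range is limited). The gripper opens to 85 mm and grips with 20 to 120 N. Pads are 22 mm wide; open, the fingers measure 114 mm over their backs; the gripper's body (76 mm by 85 mm) begins 54 mm behind the grasp point. The pads swing forward as they close: fully open they stand 13 mm farther back than shut.
Start: joints at [51.429, 17.928, 85.812, -0, 76.261, -12.8], TCP at [228.275, 472.781, 231.294] pointing down, gripper open.
Joint ranges: [-168.41, 168.41], [-55.51, 124.54], [10.69, 146.95], [-70.63, 250.63], [1, 178], [-165.06, 165.06]. Speed limits (degrees/s): [136.94, 136.94, 172.46, 180, 180, 180].

## Interface

Orientations are given as [roll, pitch, yaw] about the fixed x, y, z axes, in that order (R = Rz(yaw) Ry(pitch) Rx(roll)).
In Python, from workcell import * gives the robot as it stands.
- The arm moves only by the shell command python3 -m pendant 'ROWS' [FORCE]. ROWS is JSON, a list of rows, each a list of 7 numbers: the shift along the tool's x, y, z in m, then the turn, a rotation vector about the tool's x, y, z in rad, then the closure in counts, from 0 (fully open) to 255 (shut). A call has 1 to 20 rows; each row shifts and turns the commanded pose from where the row before left it, along the tool's axes as they then stand; what a row does not reach is not made up. A row lasts 1/12 s, in which the tool goes at most 41.7 mm and 7.16 degrees, less where a joint would pass 70% of its speed; a pose out of reach is approached as far as the arm can. A call is refused whole if a number of a shift passes 0.0417 or a number of a turn 0.125, either way. A call with a gripper value outside its range is refused whole. The fingers move at their own pace and stop on an object; FORCE is the grip in N (left out, the last holds). Time passes only in rows, so rows that do not move let the fingers close. It gives the time, the measured TCP pose, the force and the opening at its end, in the units of the state.
- sense(): the state, without advancing time (a new reading comes with each control period).
- grab_frame(name): name is "scene" or "top" or "wrist"; returns the picture (384x512x3 uint8, red, green, blue); there is no depth.
- camera_params(name): a dict with "fx", "fy", "cx", "cy" (pixels), "pose" (4x4, takes a point from camera to world coordinates). Camera axes: x right, y down, z forward; pixel columns grow to the right and rows downward; lengths in mm; the calibration is good to about 2 mm. A picture is of the moment at which its call begins: read the wrist's pose just before it. camera_params takes no time and is no camera call; for the wrist camera it gives the pose at the moment of the call.
- job_done(): hands the job in, once; it reports no verdict.
The state is a dict: "clock": time; "joints": joint angles; "qvel": joint speeds; "effort": joint torques, N m; "position": TCP position; "ee_rot": TCP orientation; "contact_force": force on the tool from outside, world axes, zero at the start; "moment": the same for the moment, N m; "width": finger opening in mm.
Only numpy, scipy, OpenCV 4.12 (cv2) and the standard library are available. Lean on these libraries where they do the work, as an engineer would, in place of code of your own. Each camera call takes 0.05 s, during which the arm holds its last target.

## Working session

There is one attempt and no reset: what is moved stays moved. The work goes in short steps, Python scripts to look and compute and a shell command to move; the robot and the scene stay as the last step left them, time stands still between calls to the robot, and variables do not carry over. Pictures are saved under pics/ and viewed, and the job is handed in when it is done.

```bash
mkdir -p pics; ls
python3 - <<'E'
from workcell import *
import cv2
for n in("scene","top","wrist"):
    cv2.imwrite(f"pics/a_{n}.png",grab_frame(n)[:,:,::-1])
    p=camera_params(n);print(n,p)
print(sense())
E
```

```text
pics
scene {'fx': 393.68783756024214, 'fy': 393.68783756024214, 'cx': 257.1261292157897, 'cy': 198.87668025185633, 'pose': array([[ 9.17596450e-01, -2.77095007e-01,  2.85017739e-01,
         2.83257997e+02],
       [-3.97072308e-01, -6.72681285e-01,  6.24366455e-01,
        -7.44632871e+02],
       [ 1.87172714e-02, -6.86089095e-01, -7.27276714e-01,
         6.87348297e+02],
       [ 0.00000000e+00,  0.00000000e+00,  0.00000000e+00,
         1.00000000e+00]])}
top {'fx': 481.07925332610273, 'fy': 481.07925332610273, 'cx': 250.9553634158679, 'cy': 193.16201582568917, 'pose': array([[ 1.11644313e-02, -9.91973911e-01,  1.25948861e-01,
         4.37028123e+02],
       [-9.99871144e-01, -1.25277454e-02, -1.00374382e-02,
        -2.26516516e+02],
       [ 1.15347321e-02, -1.25820569e-01, -9.91985955e-01,
         9.24297300e+02],
       [ 0.00000000e+00,  0.00000000e+00,  0.00000000e+00,
         1.00000000e+00]])}
wrist {'fx': 276.7980947946686, 'fy': 276.7980947946686, 'cx': 251.10197132217695, 'cy': 194.10049206432004, 'pose': array([[ 4.34274424e-01,  8.59978811e-01,  2.68033896e-01,
 
[... 239 characters left out ...]
.00000000e+00,
         1.00000000e+00]])}
{'clock': 0.15, 'joints': array([ 5.14289456e+01,  1.79529928e+01,  8.58431890e+01, -1.03612725e-03,
        7.62600348e+01, -1.27984278e+01]), 'qvel': array([ 0.07932659, -0.13974041, -0.0765542 , -0.00141525,  0.12035381,
       -0.01877263]), 'effort': array([ 1.41097247e-03, -4.12372291e+01, -2.59795707e+01, -1.57814034e-04,
        3.29563183e-03, -2.92512186e-05]), 'position': array([228.15459479, 472.62569721, 230.86377938]), 'ee_rot': array([-1.79944957e+02, -1.14719629e-02,  1.54227614e+02]), 'contact_force': array([ 0.04284747, -0.43400891, -0.76160713]), 'moment': array([-0.01313227,  0.03840091, -0.00283392]), 'width': 85.48802589508433}
```

View pics/a_scene.png

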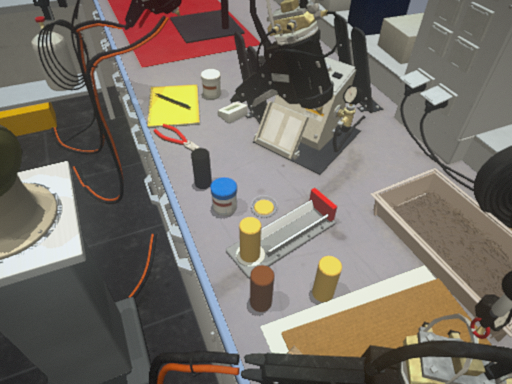

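View pics/a_top.png

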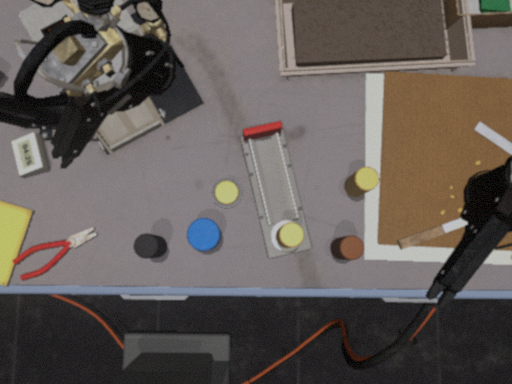

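View pics/a_wrist.png

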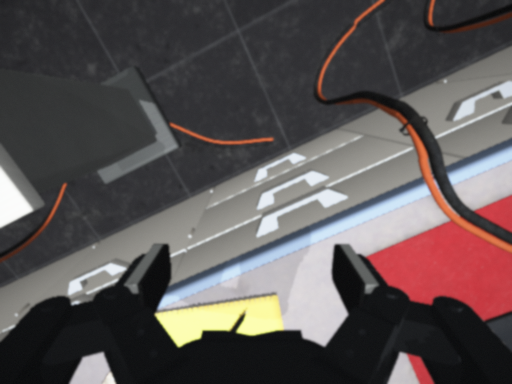

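The amber slug on the rack is at scene (249,240) and top (290,235). Things it could be mistaken for:
- The spare, amber and off the rack: scene (327,278), top (366,179).
- The brown one: scene (261,288), top (349,247).
- The black one: scene (201,168), top (150,246).

The jar is at top (204,235) and the dish at (227,192). I choose the one standing on the rack, and I'll check it in close crops.

Run:
```python
import cv2,numpy as np
t=cv2.imread("pics/a_top.png");s=cv2.imread("pics/a_scene.png")
cv2.imwrite("pics/b_top.png",cv2.resize(t[110:270,180:400],None,fx=3.6,fy=3.6,interpolation=cv2.INTER_CUBIC))
cv2.imwrite("pics/b_scene.png",cv2.resize(s[170:320,190:360],None,fx=4,fy=4,interpolation=cv2.INTER_CUBIC))
```

```text
(no output)
```

View pics/b_top.png

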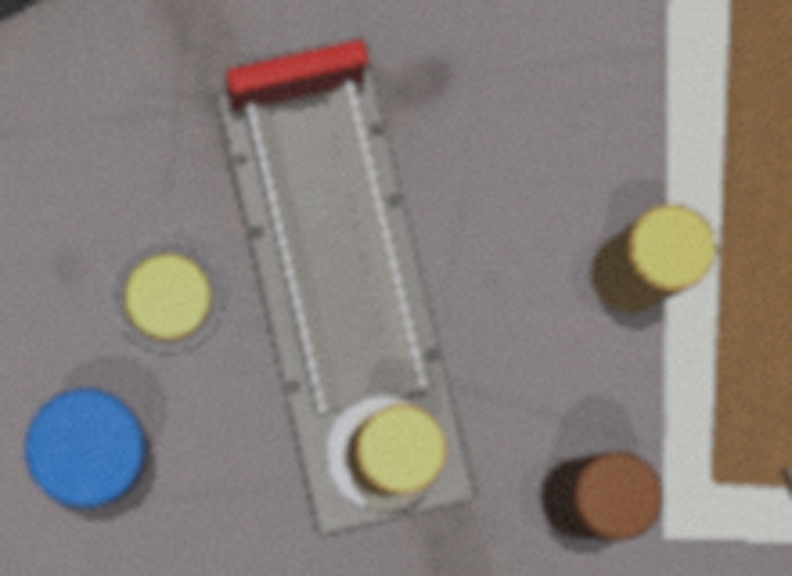

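View pics/b_scene.png

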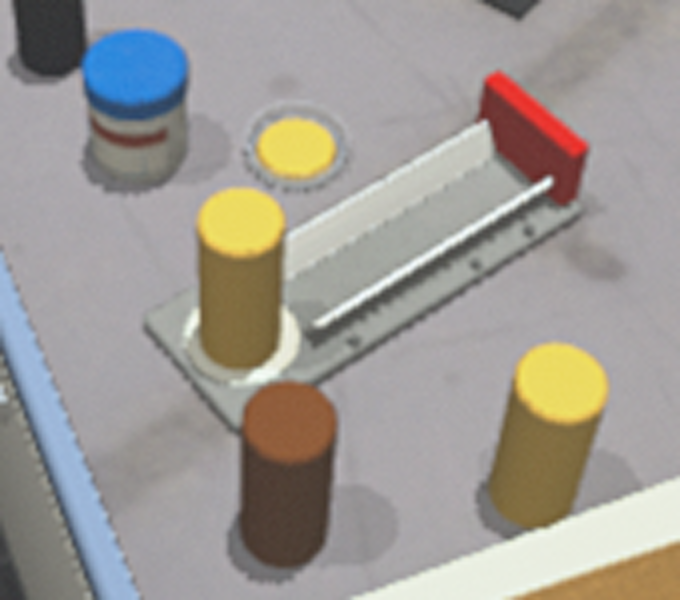

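```bash
cat > h.py <<'E'
import numpy as np
from workcell import *
P={n:camera_params(n) for n in("top","scene")}
def ray(n,u,v,p=None):
    p=p or P[n];M=p["pose"]
    d=M[:3,:3]@np.array([(u-p["cx"])/p["fx"],(v-p["cy"])/p["fy"],1]);return M[:3,3],d/np.linalg.norm(d)
def atz(n,u,v,z,p=None):
    o,d=ray(n,u,v,p);return o+d*(z-o[2])/d[2]
def tri(*rs):
    A=0;b=0
    for o,d in rs:
        Q=np.eye(3)-np.outer(d,d);A=A+Q;b=b+Q@o
    x=np.linalg.solve(A,b);return x,[float(np.linalg.norm(np.cross(x-o,d))) for o,d in rs]
def T(u,v):return 180+u/3.6,110+v/3.6
def S(u,v):return 190+u/4,170+v/4
E
python3 - <<'E'
from h import *
np.set_printoptions(precision=1,suppress=True)
def two(n,t,s):print(n,*tri(ray("top",*T(*t)),ray("scene",*S(*s))))
two("slugtop",(401,449),(241,222))
two("sparetop",(673,248),(561,382))
two("jar",(86,448),(136,66))
two("dish",(168,296),(297,148))
two("plate RL",(322,532),(147,327))
two("plate RR",(472,495),(238,430))
two("stop L",(228,80),(492,73))
two("stop R",(368,52),(586,148))
a=atz("top",*T(373,399),30);b=atz("top",*T(301,94),30)
for q in((322,410),(424,388),(251,104),(351,84)):print(atz("top",*T(*q),30))
d=b-a;print("wall mid",a,b,np.linalg.norm(d),np.degrees(np.arctan2(d[1],d[0])))
c,e=atz("top",*T(322,532),10),atz("top",*T(472,495),10);print("rear",c,e,np.linalg.norm(c-e),np.degrees(np.arctan2((c-e)[1],(c-e)[0]))-90,(c+e)/2)
print("slug z108 top",atz("top",*T(401,449),108),"scene",atz("scene",*S(241,222),108))
print("brown",atz("top",*T(617,495),100))
print("disc",atz("scene",*S(243,335),10))
E
```

```text
slugtop [ 471.  -304.4  105.8] [0.3227280415313412, 0.3227280415315042]
sparetop [ 570.2 -437.3   96.6] [0.42939949193930754, 0.4293994919394292]
jar [ 471.3 -153.    71.2] [0.5713975143458874, 0.5713975143457238]
dish [ 555.3 -189.1    5.1] [0.36116548971296475, 0.36116548971292245]
plate RL [ 431.  -272.5    1.1] [0.25313470142734906, 0.25313470142742706]
plate RR [ 450.9 -351.4    4.2] [0.18677035659248664, 0.1867703565924664]
stop L [ 661.1 -220.1   55.5] [0.3653611489576107, 0.36536114895759864]
stop R [ 677.2 -292.3   58.7] [1.6073587921526549, 1.6073587921525312]
[ 493.4 -270.6   30. ]
[ 505.4 -323.4   30. ]
[ 654.5 -232.1   30. ]
[ 666.1 -284.9   30. ]
wall mid [ 499.4 -296.9   30. ] [ 660.3 -258.4   30. ] 165.45138448470786 13.461341370658879
rear [ 430.8 -272.    10. ] [ 451.  -350.7   10. ] 81.26213565261904 14.350936004881902 [ 440.9 -311.3   10. ]
slug z108 top [ 470.6 -304.   108. ] scene [ 470.6 -306.1  108. ]
brown [ 450.4 -407.3  100. ]
disc [ 473.8 -302.8   10. ]
```

Both views agree:
- Slug top at (471,-304,106), against 108 expected.
- Rack yaw about 13.4°, origin about (565,-281.5). Wall ends, plate rear and disc are each within about 2 mm of this.
- Jar at height 71, spare at 97, stop top at 56–58.

The crops confirm that the slug I chose stands on the white disc. I'll move at height, past the near side of the gun, to a point behind the slug at about (404,-320).

```bash
python3 -m pendant '[[-0.01,-0.013,0,0,0,0,200],[-0.021,-0.0265,0,0,0,0,200],[-0.021,-0.0265,0,0,0,0,200],[-0.021,-0.0265,0,0,0,0,200],[-0.021,-0.0265,0,0,0,0,200],[-0.021,-0.0265,0,0,0,0,200],[-0.021,-0.0265,0,0,0,0,200],[-0.021,-0.0265,0,0,0,0,200],[-0.021,-0.0265,0,0,0,0,200],[-0.021,-0.0265,0,0,0,0,200],[-0.021,-0.0265,0,0,0,0,200],[-0.021,-0.0265,0,0,0,0,200],[-0.021,-0.0265,0,0,0,0,200],[-0.021,-0.0265,0,0,0,0,200],[-0.021,-0.0265,0,0,0,0,200],[-0.021,-0.0265,0,0,0,0,200],[-0.021,-0.0265,0,0,0,0,200],[-0.021,-0.0265,0,0,0,0,200],[-0.021,-0.0265,0,0,0,0,200],[-0.021,-0.0265,0,0,0,0,200]]'
```

```text
clock: 1.82
position: [371.9, -172.0, 231.2]
ee_rot: [180.0, -0.0, 154.2]
contact_force: [0.4, -0.6, -0.2]
width: 18.6
```

```bash
python3 -m pendant '[[-0.021,-0.0265,0,0,0,0,200],[-0.021,-0.0265,0,0,0,0,200],[-0.021,-0.0265,0,0,0,0,200],[-0.02,-0.0265,0,0,0,0,200],[-0.011,-0.013,0,0,0,0,200],[0,0,0,0,0,0.12,200],[0,0,0,0,0,0.12,200],[0,0,0,0,0,0.12,200],[0,0,0,0,0,0.12,200],[0,0,0,0,0,0.12,200],[0,0,0,0,0,0.12,200],[0,0,0,0,0,0.12,200],[0,0,0,0,0,0.12,200],[0,0,0,0,0,0.12,200],[0,0,0,0,0,0.12,200],[0,0,0,0,0,0.12,200],[0,0,0,0,0,0.12,200],[0,0,0,0,0,0.12,200],[0,0,0,0,0,0.12,200],[0,0,0,0,0,0.12,200]]' && python3 -m pendant '[[0,0,0,0,0,0.12,200],[0,0,0,0,0,0.12,200],[0,0,0,0,0,0.12,200],[0,0,0,0,0,0.12,200],[0,0,0,0,0,0.12,200],[0,0,0,0,0,0.06,200],[0,0,0,0,0,0,200]]'
python3 - <<'E'
from h import *
import cv2
p=camera_params("wrist");np.save("pw.npy",p["pose"])
cv2.imwrite("pics/c_wrist.png",grab_frame("wrist")[:,:,::-1])
print(sense()["position"],sense()["joints"],sense()["width"],p["pose"][:3,3])
E
```

```text
clock: 3.48
position: [404.9, -318.1, 231.1]
ee_rot: [-180.0, -0.0, 50.8]
contact_force: [-0.2, -0.4, -0.0]
width: 18.3
clock: 4.07
position: [404.9, -318.1, 231.1]
ee_rot: [-180.0, 0.0, 13.2]
contact_force: [0.1, -0.5, -0.1]
width: 18.6
[ 404.8845305  -318.13314764  231.11529578] [-5.12118349e+01  1.66744302e+01  8.75272788e+01  4.76319760e-04
  7.58223033e+01  2.54285436e+01] 18.415438023835126 [ 478.67661298 -299.87177195  374.49666743]
```

View pics/c_wrist.png

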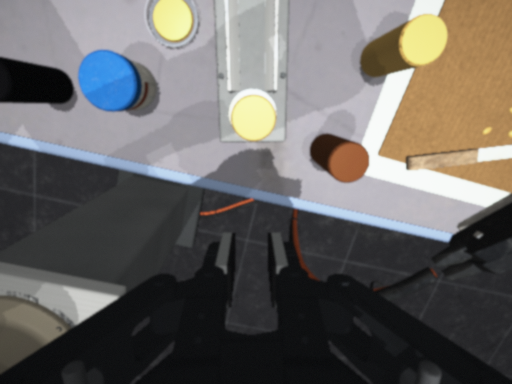

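The wrist view shows the slug top at (253,118) on its disc, the channel straight ahead between wall tops at about x=228 and 279, the brown slug at (347,158) and the jar at (109,80). Next I'll check these against the rack line.

Run:
```python
from h import *
import cv2
im=cv2.imread("pics/c_wrist.png")
cv2.imwrite("pics/c2.png",cv2.resize(im[0:160,190:320],None,fx=3.7,fy=3.7,interpolation=cv2.INTER_CUBIC))
hsv=cv2.cvtColor(im,cv2.COLOR_BGR2HSV)
m=cv2.inRange(hsv,(20,90,140),(35,255,255));m[:,:200]=0;m[:,300:]=0;m[:80]=0;m[150:]=0
n,l,st,c=cv2.connectedComponentsWithStats(m);i=1+st[1:,4].argmax();print(c[i],st[i])
p=camera_params("wrist");x=atz("w",*c[i],108,p);print(x)
print(tri(ray("w",*c[i],p),ray("top",*T(401,449))))
v=np.array([-.232,.973]);print("lat",(x[:2]-[565,-281.5])@v)
```

```text
[253.54330709 130.43307087] [232 113  44  28 127]
[ 459.13155772 -306.57921801  108.        ]
(array([ 465.89552868, -301.45590707,  171.83218433]), [4.034689608910079, 4.03468960891009])
lat 0.1593994822243623
```

View pics/c2.png

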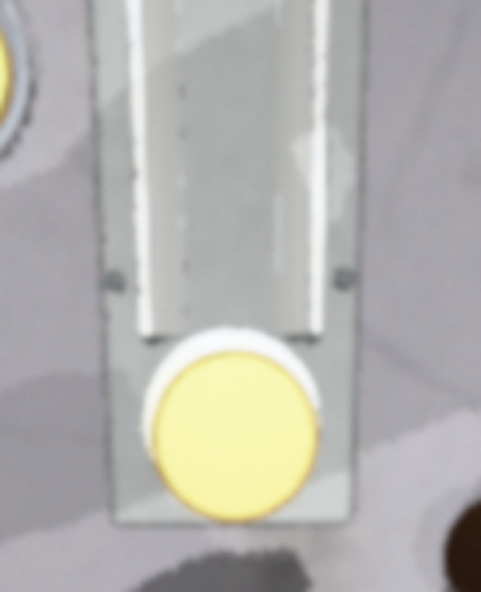

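Run:
```python
from h import *
np.set_printoptions(precision=1,suppress=True)
p=camera_params("wrist")
W=lambda u,v:(190+u/3.7,v/3.7)
s=ray("w",*W(236,436),p)
print(tri(s,ray("top",*T(401,449)),ray("scene",*S(241,222))))
a=(atz("w",*W(147,335),30,p)+atz("w",*W(316,335),30,p))/2
b=(atz("w",*W(133,5),30,p)+atz("w",*W(321,5),30,p))/2
print(a,b,np.degrees(np.arctan2(*(b-a)[1::-1])))
c,e=atz("w",*W(112,523),10,p),atz("w",*W(356,521),10,p);print((c+e)/2,np.degrees(np.arctan2((c-e)[1],(c-e)[0]))-90,np.linalg.norm(c-e))
```

```text
(array([ 470.7, -304.3,  105.9]), [0.5141248610912555, 0.08447740612881115, 0.5827914038654728])
[ 497.4 -296.8   30. ] [ 584.2 -274.7   30. ] 14.318651044672455
[ 438.7 -311.9   10. ] 13.860434403345394 85.85424107155615
```

The three views agree on the slug, and the rack line has a yaw of about 13.8°. I'll trim the yaw and lateral offset, then descend behind the slug.

```bash
python3 -m pendant '[[0,0.0023,0.015,0,0,-0.011,200],[0,0,0.025,0,0,0,200],[0,0,0.03,0,0,0,200],[0,0,0.03,0,0,0,200],[0,0,0.025,0,0,0,200],[0,0,0.014,0,0,0,200],[0,0,0,0,0,0,200]]'
python3 - <<'E'
from h import *
import cv2
cv2.imwrite("pics/d_wrist.png",grab_frame("wrist")[:,:,::-1]);cv2.imwrite("pics/d_scene.png",cv2.resize(grab_frame("scene")[130:330,150:380,::-1],None,fx=3,fy=3))
E
```

```text
clock: 4.7
position: [404.4, -319.2, 89.4]
ee_rot: [-179.7, 0.1, 14.0]
contact_force: [-0.1, 0.6, 0.1]
width: 18.4
```

View pics/d_wrist.png

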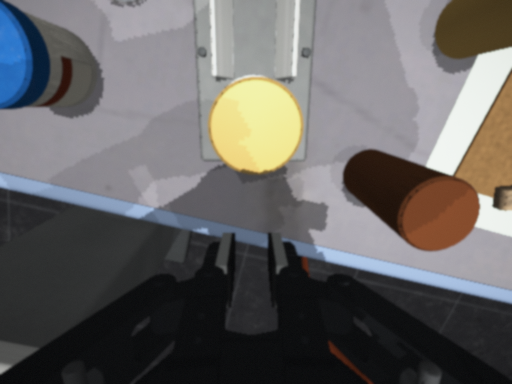

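View pics/d_scene.png

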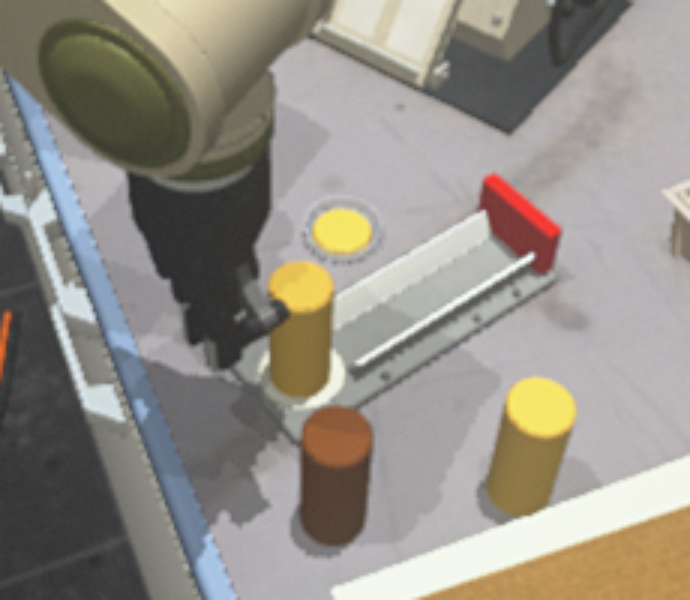

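Run:
```python
from h import *
def pr(n,X):
    p=P[n];M=np.linalg.inv(p["pose"]);c=M[:3,:3]@X+M[:3,3];return p["fx"]*c[0]/c[2]+p["cx"],p["fy"]*c[1]/c[2]+p["cy"]
for X in([404.4,-319.2,89.4],camera_params("wrist")["pose"][:3,3]):
    u,v=pr("scene",np.array(X));print(X,(u-150)*3,(v-130)*3)
x=np.array([404.4,-319.2])-[470.7,-304.3];print(x@[.971,.2385],x@[-.2385,.971])
```

```text
[404.4, -319.2, 89.4] 210.57129759115213 352.0436157538139
[ 479.09456039 -301.22029275  236.11153433] 312.77505168260404 129.8657886243755
-67.93095 1.3446500000000245
```

The fingertips are behind the slug, 68 mm from its axis and 1.3 mm off line. The brown slug and jar are clear. I'll trim that, close in, and push slowly while watching the force.

```bash
python3 -m pendant '[[0.006,0.0013,-0.004,0,0,0,200],[0.01,0,0,0,0,0,200],[0.008,0,0,0,0,0,200],[0.005,0,0,0,0,0,200],[0.004,0,0,0,0,0,200],[0.004,0,0,0,0,0,200],[0.004,0,0,0,0,0,200]]'; python3 -m pendant '[[0.004,0,0,0,0,0,200],[0.004,0,0,0,0,0,200],[0.004,0,0,0,0,0,200]]'
python3 - <<'E'
from h import *
import cv2
cv2.imwrite("pics/e_wrist.png",grab_frame("wrist")[:,:,::-1]);cv2.imwrite("pics/e_scene.png",cv2.resize(grab_frame("scene")[130:330,150:380,::-1],None,fx=3,fy=3))
E
```

```text
clock: 5.38
position: [445.9, -311.6, 96.3]
ee_rot: [-180.0, 0.0, 13.9]
contact_force: [-0.6, 0.0, -0.2]
width: 18.8
clock: 5.63
position: [457.5, -308.9, 96.3]
ee_rot: [-180.0, 0.0, 13.9]
contact_force: [-1.0, -0.4, -0.3]
width: 18.2
```

View pics/e_wrist.png

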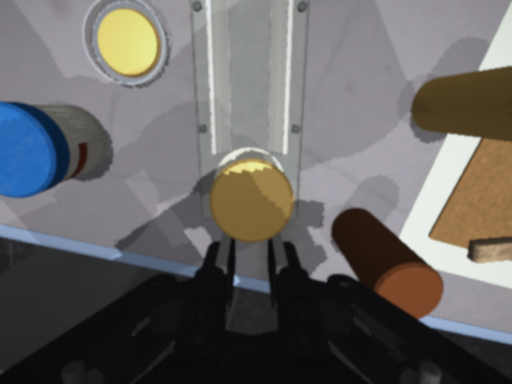

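View pics/e_scene.png

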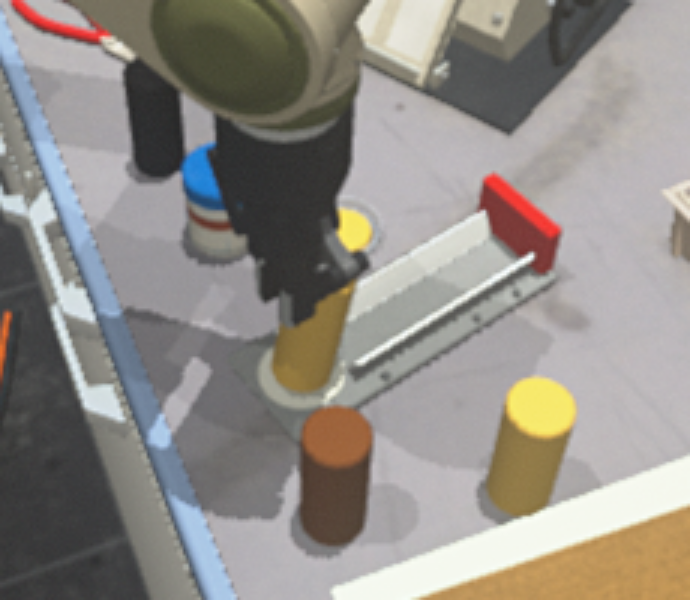

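The slug is tilting forward straight down the channel (scene 310,340), with no visible drift of the foot. I'll carry on past the balance point.

```bash
python3 -m pendant '[[0.004,0,0,0,0,0,200],[0.004,0,0,0,0,0,200],[0.004,0,0,0,0,0,200],[0.004,0,0,0,0,0,200],[0.004,0,0,0,0,0,200],[0.004,0,0,0,0,0,200],[0.002,0,0,0,0,0,200],[0,0,0,0,0,0,200],[0,0,0,0,0,0,200],[0,0,0,0,0,0,200],[0,0,0,0,0,0,200],[0,0,0,0,0,0,200]]'
python3 - <<'E'
from h import *
import cv2
cv2.imwrite("pics/f_wrist.png",grab_frame("wrist")[:,:,::-1]);cv2.imwrite("pics/f_scene.png",cv2.resize(grab_frame("scene")[130:330,150:380,::-1],None,fx=3,fy=3))
E
```

```text
clock: 6.73
position: [482.3, -302.8, 96.3]
ee_rot: [-180.0, 0.0, 13.9]
contact_force: [-0.1, -0.2, 0.5]
width: 18.4
```

View pics/f_wrist.png

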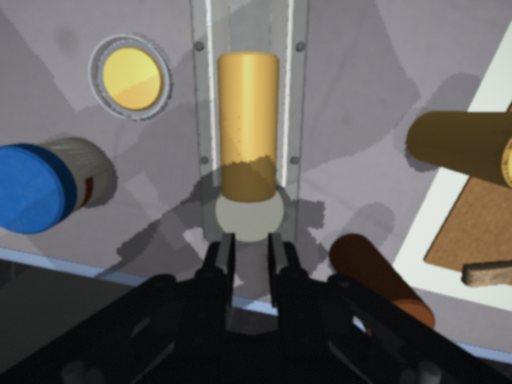

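View pics/f_scene.png

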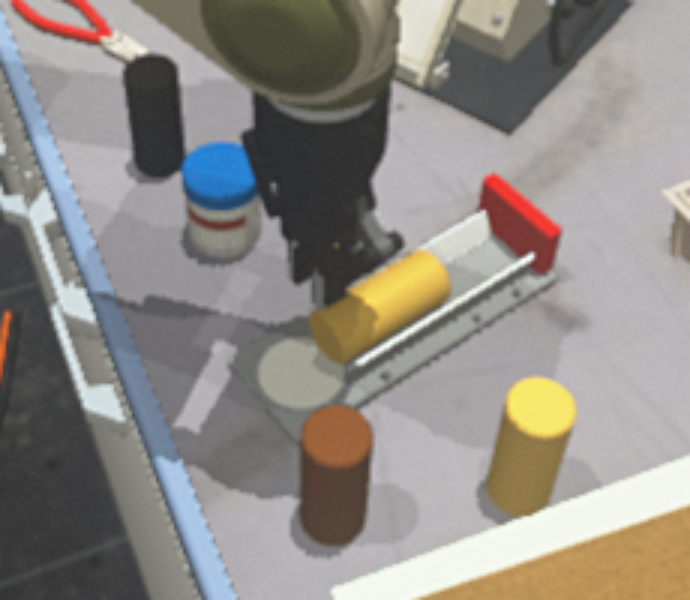

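The slug lies in the channel at wrist (219–278, 53–200), nose towards the stop, with its rear just short of the open end. I'll back off, shut the fingers and lower behind its rear end.

```bash
python3 -m pendant '[[-0.01,0,0,0,0,0,255],[-0.012,0,0,0,0,0,255],[-0.008,0,0,0,0,0,255],[0,0,0.012,0,0,0,255],[0,0,0.02,0,0,0,255],[0,0,0.018,0,0,0,255],[0,0,0.01,0,0,0,255],[0,0,0.006,0,0,0,255],[0,0,0,0,0,0,255]]'
python3 - <<'E'
from h import *
import cv2
x=sense()["position"][:2]-[563.5,-281.3];print(x@[.971,.2385],x@[-.2385,.971])
cv2.imwrite("pics/g_wrist.png",grab_frame("wrist")[:,:,::-1]);cv2.imwrite("pics/g_scene.png",cv2.resize(grab_frame("scene")[130:330,150:380,::-1],None,fx=3,fy=3))
E
```

```text
clock: 7.58
position: [452.8, -309.7, 29.5]
ee_rot: [-179.9, 0.0, 13.9]
contact_force: [0.3, -0.1, -0.2]
width: 0.2
-114.24162945501759 -1.2222817471293403
```

View pics/g_wrist.png

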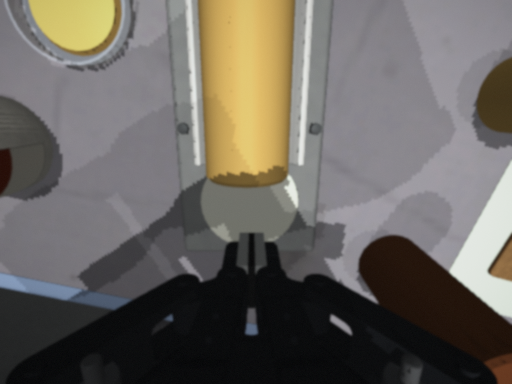

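View pics/g_scene.png

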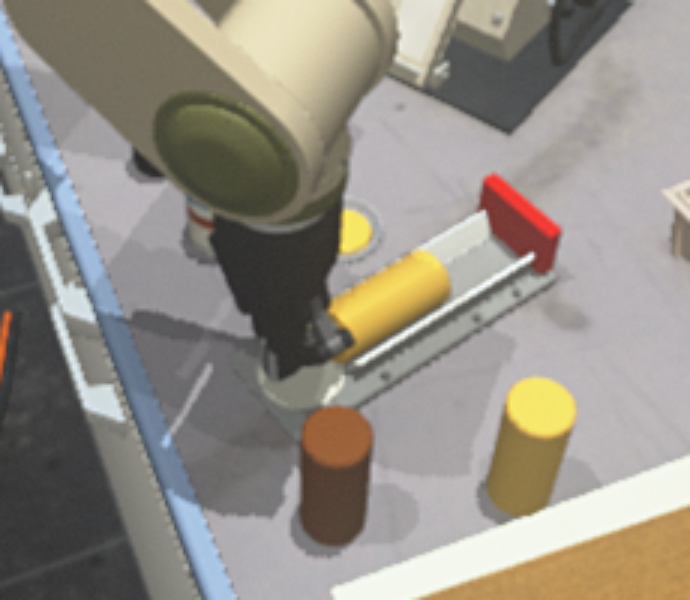

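The shut fingertips are behind the rear end (wrist 251,240 against slug rear 249,185), on line and at mid-height. I'll push most of the way, then slowly with force checks.

```bash
python3 -m pendant '[[0.006,0,0,0,0,0,255],[0.008,0,0,0,0,0,255],[0.006,0,0,0,0,0,255],[0.004,0,0,0,0,0,255],[0.004,0,0,0,0,0,255],[0.005,0,0,0,0,0,255],[0.006,0,0,0,0,0,255],[0.006,0,0,0,0,0,255],[0.006,0,0,0,0,0,255],[0.006,0,0,0,0,0,255],[0.006,0,0,0,0,0,255],[0.006,0,0,0,0,0,255],[0.006,0,0,0,0,0,255],[0.005,0,0,0,0,0,255],[0.004,0,0,0,0,0,255],[0.002,0,0,0,0,0,255]]'
python3 - <<'E'
from h import *
import cv2
x=sense()["position"][:2]-[563.5,-281.3];print(x@[.971,.2385],x@[-.2385,.971])
cv2.imwrite("pics/h_wrist.png",grab_frame("wrist")[:,:,::-1]);cv2.imwrite("pics/h_scene.png",cv2.resize(grab_frame("scene")[130:330,150:380,::-1],None,fx=3,fy=3))
E
```

```text
clock: 9.02
position: [537.3, -289.0, 30.2]
ee_rot: [-180.0, -0.0, 13.9]
contact_force: [-2.5, 0.0, 1.9]
width: -0.2
-27.249703171913737 -1.2581414234270971
```

View pics/h_wrist.png

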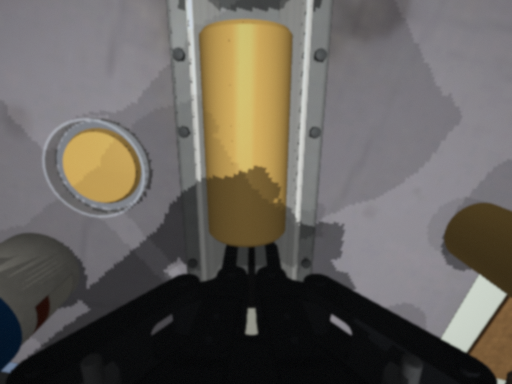

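View pics/h_scene.png

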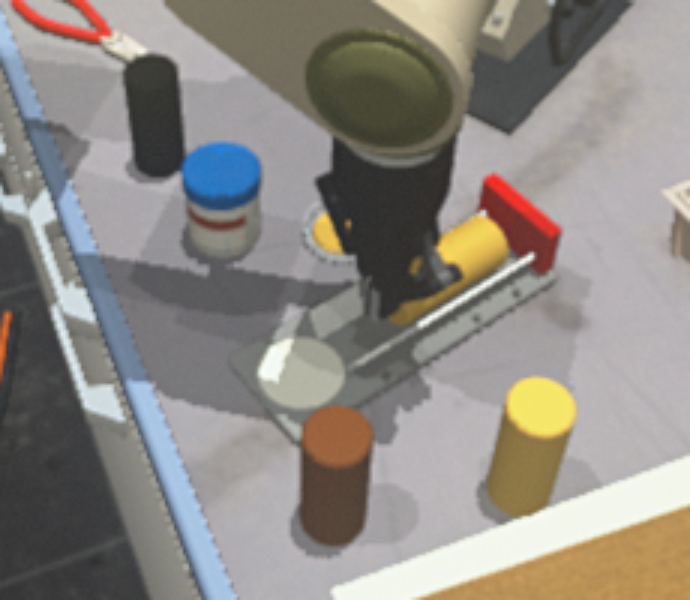

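The slug slides straight, with its rear at the fingertips (wrist 250,243) and its front (246,20) short of the stop by about 18 mm. Arm and knuckles are clear. I'll finish slowly.

```bash
python3 -m pendant '[[0.003,0,0,0,0,0,255],[0.003,0,0,0,0,0,255],[0.003,0,0,0,0,0,255],[0.003,0,0,0,0,0,255],[0.002,0,0,0,0,0,255]]'; python3 -m pendant '[[0.001,0,0,0,0,0,255],[0.001,0,0,0,0,0,255]]';  python3 -m pendant '[[0.001,0,0,0,0,0,255],[0.001,0,0,0,0,0,255]]'
```

```text
clock: 9.53
position: [550.8, -285.7, 30.2]
ee_rot: [-180.0, -0.0, 13.9]
contact_force: [-1.2, 0.1, -0.8]
width: 0.0
clock: 9.7
position: [552.5, -285.3, 30.2]
ee_rot: [-180.0, 0.0, 13.9]
contact_force: [-1.0, 0.2, -0.9]
width: -0.0
clock: 9.87
position: [554.3, -284.9, 30.3]
ee_rot: [-180.0, 0.0, 13.9]
contact_force: [-1.1, -0.1, -1.3]
width: -0.2
```

```bash
for i in 1; do python3 -m pendant '[[0.001,0,0,0,0,0,255],[0.001,0,0,0,0,0,255]]'; done; python3 -m pendant '[[0.001,0,0,0,0,0,255]]'; python3 -m pendant '[[0.001,0,0,0,0,0,255]]'
python3 - <<'E'
from h import *
import cv2
cv2.imwrite("pics/i_wrist.png",grab_frame("wrist")[:,:,::-1]);cv2.imwrite("pics/i_scene.png",cv2.resize(grab_frame("scene")[170:300,220:360,::-1],None,fx=4.5,fy=4.5));cv2.imwrite("pics/i_top.png",cv2.resize(grab_frame("top")[110:270,180:400,::-1],None,fx=3.6,fy=3.6))
E
```

```text
clock: 10.03
position: [556.3, -284.4, 30.3]
ee_rot: [180.0, 0.0, 13.9]
contact_force: [-1.0, 0.3, -0.6]
width: 0.2
clock: 10.12
position: [556.3, -284.3, 30.1]
ee_rot: [-179.9, 0.1, 13.9]
contact_force: [-12.0, -1.7, 4.3]
width: -0.2
clock: 10.2
position: [556.3, -284.3, 30.1]
ee_rot: [-179.9, 0.3, 13.9]
contact_force: [-18.1, -2.1, 7.3]
width: -0.1
```

View pics/i_scene.png

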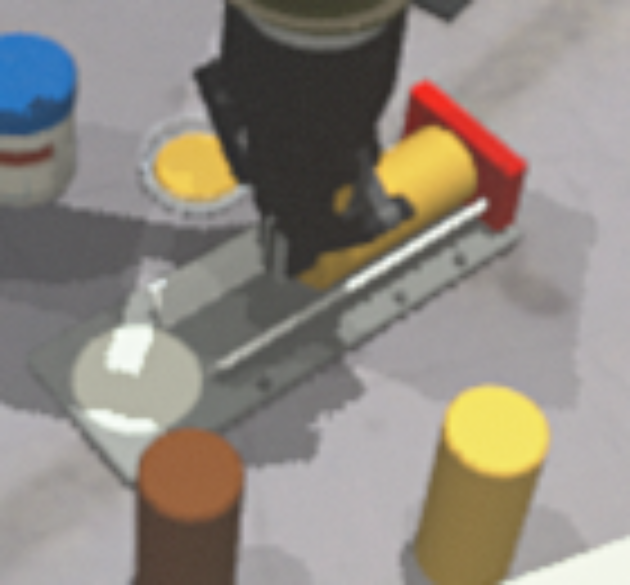

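View pics/i_wrist.png

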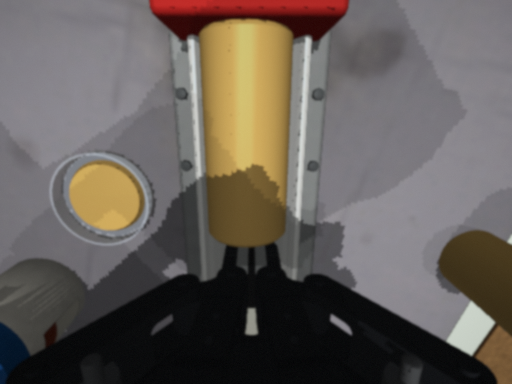

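The force jumped to 18 N and motion stopped, with the TCP at rack x≈-8 (about -9 expected when home). The wrist view shows the front face against the red stop (246,22). I'll draw straight back, then up.

```bash
python3 -m pendant '[[-0.002,0,0,0,0,0,255],[-0.004,0,0,0,0,0,255],[-0.01,0,0,0,0,0,255],[-0.015,0,0,0,0,0,255],[-0.015,0,0,0,0,0,255],[-0.01,0,-0.01,0,0,0,255],[0,0,-0.025,0,0,0,255],[0,0,-0.035,0,0,0,255],[0,0,-0.035,0,0,0,255],[0,0,-0.035,0,0,0,255],[-0.02,0,-0.035,0,0,0,255],[-0.03,0,-0.015,0,0,0,255],[-0.03,0,0,0,0,0,255],[-0.02,0,0,0,0,0,255],[0,0,0,0,0,0,255]]'
python3 - <<'E'
from h import *
import cv2
cv2.imwrite("pics/j_wrist.png",grab_frame("wrist")[:,:,::-1]);cv2.imwrite("pics/j_scene.png",cv2.resize(grab_frame("scene")[170:320,190:360,::-1],None,fx=4,fy=4,interpolation=cv2.INTER_CUBIC));cv2.imwrite("pics/j_top.png",cv2.resize(grab_frame("top")[110:270,180:400,::-1],None,fx=3.6,fy=3.6,interpolation=cv2.INTER_CUBIC))
E
```

```text
clock: 11.6
position: [404.4, -322.3, 221.0]
ee_rot: [179.9, -0.0, 13.8]
contact_force: [0.6, 1.0, -0.7]
width: -0.1
```

View pics/j_scene.png

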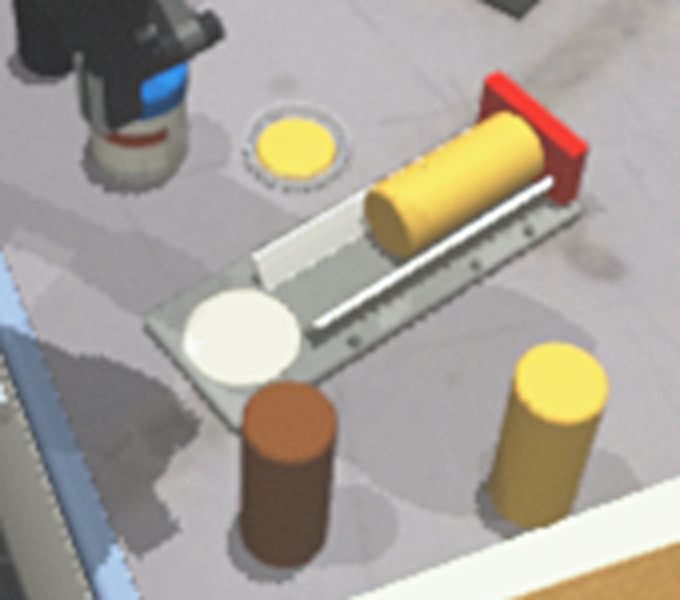

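View pics/j_top.png

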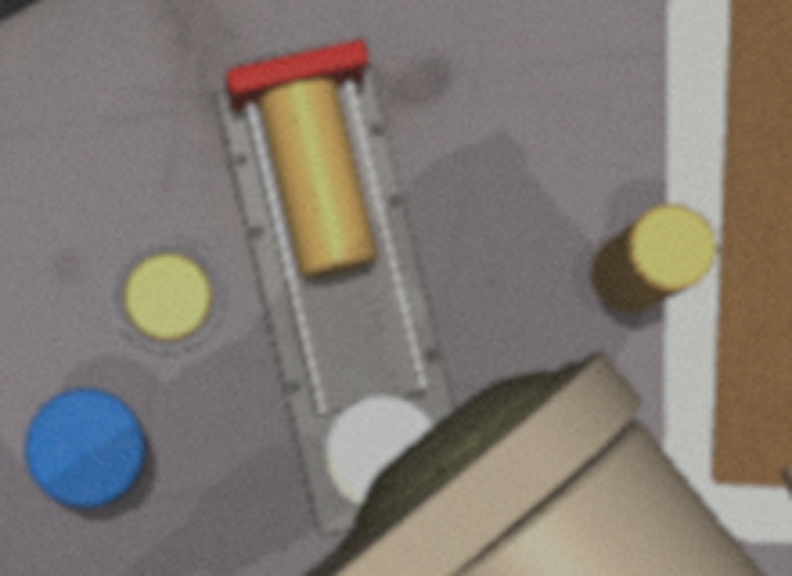

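View pics/j_wrist.png

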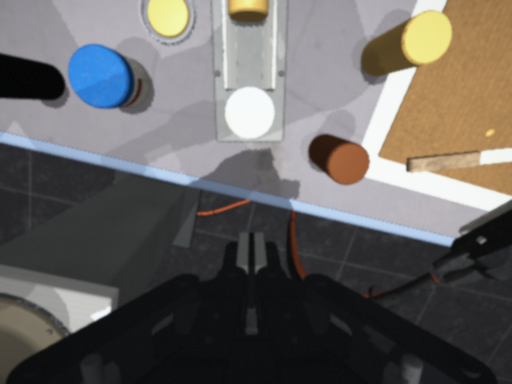

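Run:
```python
from h import *
u=np.array([.971,.2385]);v=np.array([-.2385,.971]);o=np.array([563.5,-281.3])
for q,z in(((336,266),52),((336,272),31)):
    x=atz("top",*T(*q),z)[:2]-o;print("rear",x@u,x@v)
for q,z in(((298,92),52),):
    x=atz("top",*T(*q),z)[:2]-o;print("front",x@u,x@v)
x=atz("scene",*S(388,226),31)[:2]-o;print("rear face scene",x@u,x@v)
```

```text
rear 3.100187455448024 4.5127735432586
rear 2.743795997691535 3.352118955486984
front 95.69382624317133 2.45293386278847
rear face scene 4.026890326748323 -0.41879735525064077
```

```bash
python3 -c "
from workcell import *
print(job_done(), sense()['clock'])"
```

```text
the job is handed in; nothing more can be done
the job is handed in; nothing more can be done
```

The amber slug is lying in the channel with its front end against the red stop, and the job was handed in at about 12 s of the 43 s allowed. I tipped it by pushing near its top with the fingertips, slid it along with the fingers shut, then drew the hand straight back and up. The slug was only ever pushed, never gripped or lifted.

- **Home against the stop:** the push force rose sharply to about 18 N and the fingertips stopped at rack x≈-8 mm, about -9 expected. In the last pictures the rear end measures at x≈+3 to +4 mm against +2 nominal, roughly within the 2 mm calibration. The front end looks tight against the red face.
- **Other objects:** the spare slug, the dish and the brown slug show at the same pixels as at the start. So does the jar, from the top camera. The black slug was only partly visible, and the arm never came near it.
- **Disagreements:** two checks came out differently but did not affect the result. My first colour-mask measurement of the slug in the wrist picture was poor, so I dropped it for points I picked by hand. The rear end's sideways position differs by 4 to 5 mm between the top and scene cameras, probably from picking the edge by eye.

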